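Free the interlocked chest drawer and fetch the jar

ROBOT

A 6-joint arm with a two-finger parallel gripper is mounted at the origin on the work surface. World frame = base frame: x ahead of the robot, y to its left, z up, the work surface at z = 0. Lengths are in m, angles in rad, forces in N, time in s.
With the tool pointing down it reaches from about 0.35 to 0.775 m from the base axis. Payload 5.5 kg.
Tool frame: the origin (TCP) lies midway between the tips of the shut fingers; the grasp point (between the pads) lies 19 mm behind it; z points along the fingers, y is the direction in which the jaws open and shut (so a half turn about z gives the same grasp; the last joint's range is limited). The gripper opens to 85 mm and grips with 20 to 120 N. Pads are 22 mm wide; open, the fingers measure 114 mm over their backs; the gripper's body (76 mm by 85 mm) begins 54 mm behind the grasp point. The pads swing forward as they close: fully open they stand 13 mm farther back than shut.
Start: joints at [1.186, 0.313, 0.046, 1.304, 0, 1.431], TCP at [0.139, 0.558, 0.231] pointing down, gripper open.
Joint ranges: [-2.76, 2.76], [-0.86, 1.69], [-1.03, 1.26], [-2.2, 2.34], [-1.47, 1.5], [-3.14, 3.14]. Speed limits (rad/s): [2.57, 2.57, 3.14, 3.14, 3.14, 3.14].

INTERFACE

Orientations are given as a unit quaternion [w, x, y, z].
In Python, from workcell import env gives the robot as it stands.
- The arm moves only by the shell command python3 -m creep 'ROWS' [OPENING] [FORCE]. ROWS is JSON, a list of rows, each a list of 6 numbers: the shift along the tool's x, y, z in m, then the turn, a rotation vector about the tool's x, y, z in degrees. A call has exactly 8 rows; each row is the pose to reach, as a shift and turn from the pose commanded when the call began, along the tool's axes at that moment; what a row does not reach only later rows make up. A row lasts 1/10 s, in which the tool goes at most 50 mm and 8.59 degrees, less where a joint would pass 70% of its speed; a pose out of reach is approached as far as the arm can. A call with a gripper value outside its range is refused whole. OPENING is the finger opening in m, from 0 to 0.0854, set as the call begins (- or left out, the last holds). The fingers move at their own pace and stop on an object; FORCE is the grip in N (left out, the last holds). Time passes only in rows, so rows that repeat a pose let the fingers close, or fill a call up. It gives the time, the measured TCP pose, the force and the opening at its end, in the units of the state.
- env.get_state(): the state, without advancing time (a new reading comes with each control period).
- env.read_camera(name): name is "scene" or "top"; returns (picture, depth): 480x640x3 uint8, blue, green, red; 480x640 float32, m along the optical axis (not along the pixel's ray), 0 where there is no reading.
- env.camera_params(name): a dict with "fx", "fy", "cx", "cy" (pixels), "k1" (the pictures are not rectified: a ray, as slopes to the right and down, at radius r is drawn at 1 + k1 r^2 times it, then the intrinsics apply), "position" and "orientation" of the camera in the world. Camera axes: x right, y up, looking along -z (the intrinsics and any distortion apply to the point x, -y, -z); pixel columns grow to the right and rows downward; lengths in m; the calibration is good to about 2 mm. A picture is of the moment at which its call begins. camera_params takes no time and is no camera call.
- env.hand_in(): hands the job in, once; it reports no verdict.
The state is a dict: "clock": time; "joint_pos": joint angles; "qvel": joint speeds; "tau": joint torques, N m; "tcp_pos": TCP position; "orientation": TCP orientation; "wrist_force": force on the tool from outside, world axes, zero at the start; "ft_torque": the same for the moment, N m; "finger_gap": finger opening in m.
Only numpy, scipy, OpenCV 4.12 (cv2) and the standard library are available. Lean on these libraries where they do the work, as an engineer would, in place of code of your own. Each camera call takes 0.05 s, during which the arm holds its last target. There are 200 camera calls.

TASK

The jar I need stands in the wide bottom drawer of the little steel chest, but the chest's anti-tilt lock holds that drawer shut until both small drawers above it, jolted ajar on the way up to the loft, are pushed fully home. Push them home, pull the wide drawer right out to its stop and leave it there, then lift the jar out and set it down gently, upright and wholly on the black mat. Don't tip the jar, and leave everything else lying about where it is.

Things in the scene. Friction and masses are not known exactly. Their poses are not given: they have to be found in the camera images.
- chest_front (a point): Steel desktop chest, white fronts, 300 mm wide, 250 deep, 176 high, fixed: two small drawers side by side over one wide one. This point: table height, middle of its width, in the plane of the fronts of shut drawers. Its x points into the chest, so the fronts look to -x, roughly to the robot; y to its left, z up. All drawers slide open along -x. Its anti-tilt lock: see the joints.
- left_drawer (a joint): How far the small upper left (chest +y) drawer is open, m: 0 fully home against its stop, at most 0.16. It stays where left; 4 to 8 N moves it. Front 147 mm wide, 97 to 165 mm above the table. While it or the right one is open more than about 3 mm, the wide drawer moves only 1 to 2 mm and stops dead. While the wide drawer is out the small ones are locked.
- right_drawer (a joint): How far the small upper right (chest -y) drawer is open, m. Otherwise like the left one.
- wide_drawer (a joint): How far the wide bottom drawer is open, m: 0 shut, 0.18 at its hard stop. It stays where left; about 5 N moves it when unlocked. Front 297 mm wide, 12 to 94 mm above the table. Inside: floor 22 mm above the table; side walls 124 mm to either side of the middle, rims 70 mm above the table; floor from 18 to 225 mm behind the front's face.
- left_knob (a point): Middle of the head of the left small drawer's aluminium knob, which stands straight out of the front along chest -x: head 26 mm in diameter and 13 mm long, its flat end 7 mm in front of this point, on a 15 mm neck. This point is 30 mm in front of the drawer front, 131 mm above the table, 75 mm left of the chest's middle. Axes as chest_front.
- right_knob (a point): The same on the right small drawer, 75 mm to the right of the chest's middle.
- wide_knob (a point): The same on the wide drawer: on the chest's middle line, 53 mm above the table, 30 mm in front of the front. The upper fronts rise above it to 165 mm, so a gripper must come to it tilted, from the robot's side and above. Nothing beside it for 100 mm; the upper knobs are 78 mm higher and 75 mm to the sides.
- jar_center (a point): Centre (half-way up) of the jar to fetch: round glass jar with aluminium twist cap, 42 mm in diameter, 50 mm high with cap, about 110 g, z up. It stands loose in the front of the wide drawer, its axis 55 to 80 mm behind the front's face, up to 45 mm left or right of the middle, and rides with the drawer; out of sight until that is open.
- jar: The same jar; origin at the centre of its foot, z up.
- mat: Hard black silicone mat lying flat, fixed, 140 mm (its x) by 200 mm (its y), 4 mm thick. Origin: centre of its underside, on the table. A cork stands near one corner of it, 40 to 55 mm along its x and 70 to 85 mm along its y; the rest is free.
- spare_jar: Bystander: a second jar just like the first, standing on the table to the right; not the one wanted.
- cork: Bystander: a cork, 27 mm wide, 32 mm high, standing near the mat's far left corner.
- scraper: Bystander: green plastic scraper, 190 mm long, lying on the table beyond the mat.
- tape_measure: Bystander: black tape measure, 62 x 34 x 60 mm, between the chest and the mat's far side.
- sanding_block: Bystander: cork sanding block, 85 x 56 x 28 mm, near the robot.
Mind the look-alikes: they are no part of the job. Several things have the shape of the mat; the one meant has the colours described above.

How it is judged:
By the outcome, as a careful person would: the job done as asked, in the order asked, and still so for the second after the job is handed in, with the robot touching nothing.
It also fails if it takes over 69 s, if anything falls off the work surface, if the arm or the gripper's body presses on something with over 40 N, if the wrist force passes 120 N, or if a joint passes its speed limit or range.

## Working session

There is one attempt and no reset: what is moved stays moved. The work goes in short steps, Python scripts to look and compute and a shell command to move; the robot and the scene stay as the last step left them, time stands still between calls to the robot, and variables do not carry over. Pictures are saved under pics/ and viewed, about 8 in all and at most 12, crops included, and the job is handed in when it is done.

```bash
ls; mkdir -p pics; cat > h.py <<'E'
import numpy as np, cv2
from scipy.spatial.transform import Rotation as R
from workcell import env
def rot(q): return R.from_quat([q[1],q[2],q[3],q[0]])
def rays(cam,uv):
    p=env.camera_params(cam); uv=np.atleast_2d(np.asarray(uv,float))
    K=np.array([[p['fx'],0,p['cx']],[0,p['fy'],p['cy']],[0,0,1]])
    n=cv2.undistortPoints(uv[:,None,:],K,np.array([p['k1'],0,0,0,0.]))[:,0]
    return np.array(p['position']),rot(p['orientation']).apply(np.c_[n[:,0],-n[:,1],-np.ones(len(n))])
def onplane(cam,uv,z):
    o,d=rays(cam,uv); return o+d*((z-o[2])/d[:,2])[:,None]
def bydepth(cam,uv,dep):
    o,d=rays(cam,uv); z=np.array([dep[int(round(v)),int(round(u))] for u,v in np.atleast_2d(uv)]); return o+d*z[:,None]
def proj(cam,P):
    p=env.camera_params(cam); c=rot(p['orientation']).inv().apply(np.atleast_2d(P)-np.array(p['position']))
    x=c[:,0]/-c[:,2]; y=-c[:,1]/-c[:,2]; s=1+p['k1']*(x*x+y*y)
    return np.c_[p['fx']*x*s+p['cx'],p['fy']*y*s+p['cy']]
def totool(Pw,st=None):
    st=st or env.get_state(); return rot(st['orientation']).inv().apply(np.asarray(Pw)-np.array(st['tcp_pos']))
E
python3 - <<'E'
from h import *
for c in ('scene','top'):
    im,d=env.read_camera(c); cv2.imwrite(f'pics/{c}0.png',im); np.save(f'pics/{c}0.npy',d); print(c,env.camera_params(c))
print(env.get_state())
E
```

```text
pics
scene {'fx': 524.6266755875366, 'fy': 524.6266755875366, 'cx': 322.07751794005816, 'cy': 236.94259219528053, 'k1': -0.08498215273196937, 'position': array([ 0.41376991, -0.90068566,  1.00324635]), 'orientation': array([ 0.93150353,  0.35773691, -0.01556018, -0.06390108])}
top {'fx': 469.14188228749657, 'fy': 469.14188228749657, 'cx': 316.45295763852926, 'cy': 235.64287108563042, 'k1': -0.020329680519388348, 'position': array([ 0.37680032, -0.10466339,  1.05552254]), 'orientation': array([ 0.70646963,  0.04510121, -0.03952673, -0.70519797])}
{'clock': 0.1, 'joint_pos': array([1.18637732e+00, 3.13943510e-01, 4.50944406e-02, 1.30363070e+00,
       4.80211243e-06, 1.43119710e+00]), 'qvel': array([ 0.00121726, -0.00129182,  0.00501734,  0.00064099, -0.0005358 ,
        0.00053583]), 'tau': array([ 2.13968466e-03, -4.81726241e+01,  2.99244189e+01,  1.28174300e-02,
       -1.30279618e-04, -9.85606476e-07]), 'tcp_pos': array([0.13919985, 0.55741469, 0.23048846]), 'orientation': array([-2.20342554e-04,  1.22104378e-01,  9.92516908e-01, -8.12370562e-04]), 'wrist_force': array([ 0.77217809, -0.33074257, -0.09254235]), 'ft_torque': array([-0.02998181, -0.00034267, -0.01713302]), 'finger_gap': 0.08541006195456986}
```

View pics/scene0.png

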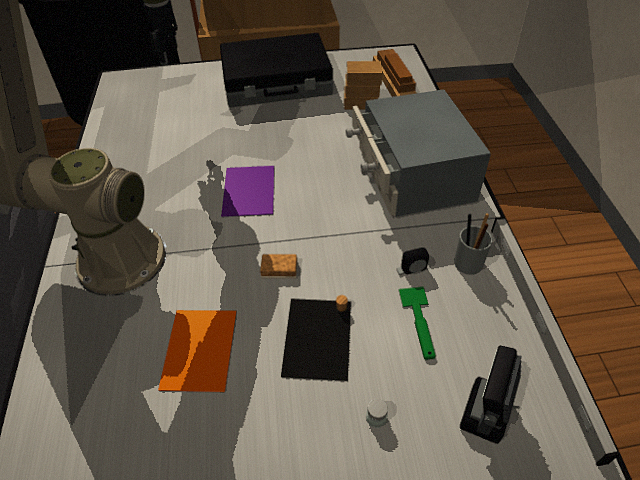

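View pics/top0.png

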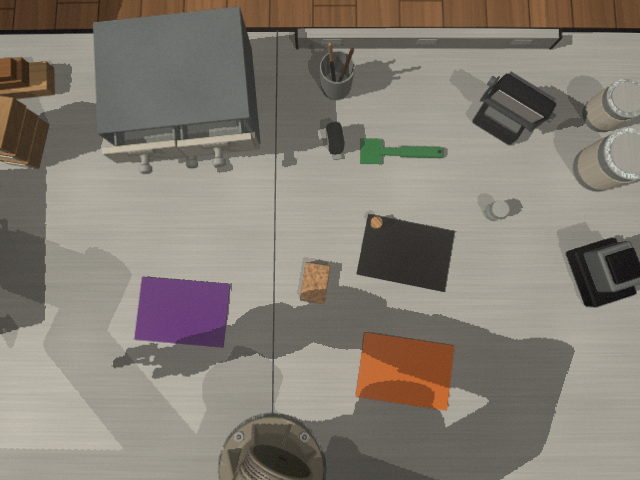

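The mats are orange at top view (405,371), purple at (183,312) and black at (407,253). The black one fits the description by its colour and has the cork at its corner, at (376,222). Jars: the spare stands on the table at (498,209); the wanted one is hidden in the drawer. The chest is at (175,80) with both small drawers ajar and knobs at (145,160), (219,155) and (191,160).

```bash
python3 - <<'E'
from h import *
im=cv2.imread('pics/top0.png'); d=np.load('pics/top0.npy')
vv,uu=np.mgrid[0:480,0:640]; uv=np.c_[uu.ravel(),vv.ravel()]
P=(lambda o,r:o+r*d.ravel()[:,None])(*rays('top',uv)).reshape(480,640,3)
# chest top
m=((abs(P[...,2]-.176)<.012)&(uu<270)&(uu>80)&(vv<150)).astype(np.uint8)
m=cv2.morphologyEx(m,cv2.MORPH_OPEN,np.ones((5,5)))
n,l,s,_=cv2.connectedComponentsWithStats(m); k=1+np.argmax(s[1:,4]); m=(l==k)
print('z',np.median(P[m][:,2]))
c=cv2.findContours(m.astype(np.uint8),0,1)[0][0][:,0]
W=onplane('top',c,.176)[:,:2]
r=cv2.minAreaRect((W*1000).astype(np.float32)); print('chest top',r, cv2.boxPoints(r))
# mat
hsv=cv2.cvtColor(im,cv2.COLOR_BGR2HSV)
k=((im.max(2)<60)&(uu>350)&(uu<460)&(vv>205)&(vv<300)).astype(np.uint8)
k=cv2.morphologyEx(k,cv2.MORPH_CLOSE,np.ones((3,3)))
c=max(cv2.findContours(k,0,1)[0],key=cv2.contourArea)[:,0]
W=onplane('top',c,.004)[:,:2]; r=cv2.minAreaRect((W*1000).astype(np.float32)); print('mat',r,cv2.boxPoints(r))
for n,p,z in [('cork',(376,222),.032),('spare',(498,209),.05),('tape',(336,138),.06),('block',(315,282),.028),('pen',(338,75),.1)]: print(n,onplane('top',p,z)[0],bydepth('top',p,d)[0])
for p in [(145,160),(219,155),(191,160)]: print('knob',bydepth('top',p,d)[0])
a=cv2.resize(im[0:180,80:270],None,fx=3.1,fy=3.1,interpolation=2)
b=cv2.resize(im[205:300,350:462],None,fx=1.8,fy=1.8,interpolation=2)
o=np.zeros((a.shape[0],a.shape[1]+b.shape[1],3),np.uint8);o[:,:a.shape[1]]=a;o[:b.shape[0],a.shape[1]:]=b
cv2.imwrite('pics/crop1.png',o); print(o.shape)
E
```

```text
z 0.1771733539848519
chest top ((815.8762817382812, 195.31748962402344), (239.247314453125, 301.36114501953125), 6.312245845794678) [[680.411    331.93234 ]
 [713.5447    32.398182]
 [951.34155   58.702637]
 [918.2079   358.2368  ]]
mat ((466.2465515136719, -296.65521240234375), (198.1922607421875, 137.78260803222656), 78.58615112304688) [[ 379.10712 -380.15836]
 [ 514.16486 -407.42477]
 [ 553.386   -213.15207]
 [ 418.32825 -185.88565]]
cork [ 0.53041329 -0.22760365  0.032     ] [ 0.52932867 -0.2267356   0.03922683]
spare [ 0.55665344 -0.49113518  0.05      ] [ 0.55660471 -0.49103047  0.05027245]
tape [ 0.71237999 -0.13905565  0.06      ] [ 0.71258678 -0.13907684  0.05938653]
block [ 0.39861533 -0.09346986  0.028     ] [ 0.39859337 -0.09348113  0.02903446]
pen [ 0.83878921 -0.1424046   0.1       ] [ 0.88447411 -0.14613673  0.00551082]
knob [0.63934642 0.2477718  0.14289711]
knob [0.65000792 0.09911532 0.14079937]
knob [0.66174376 0.17708807 0.06430167]
(558, 791, 3)
```

View pics/crop1.png

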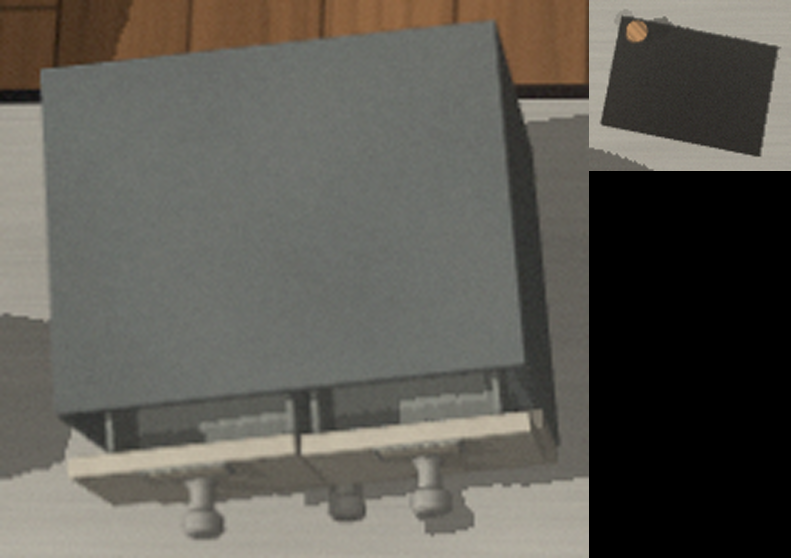

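The crop shows the black mat with the cork at its far left corner, and both small drawers ajar by about 25 mm. Knob heads in the top view are at about (145,168), (219,160) and (192,162). Next I'll refine the chest frame using depth points on the knobs and fronts from both cameras.

```bash
cat > chest.py <<'E'
from h import *
def cloud(cam,d):
    vv,uu=np.mgrid[0:480,0:640]; o,r=rays(cam,np.c_[uu.ravel(),vv.ravel()]); k=d.ravel()>0
    return (o+r*d.ravel()[:,None])[k]
th=np.deg2rad(6.31); Rc=np.array([[np.cos(th),-np.sin(th),0],[np.sin(th),np.cos(th),0],[0,0,1]]) # cols = axes
O=np.array([.697,.1822,0])
def toc(P): return (P-O)@Rc
E
python3 - <<'E'
from chest import *
for cam in ('top','scene'):
    Q=toc(cloud(cam,np.load(f'pics/{cam}0.npy')))
    for nm,y,z in [('L',.075,.131),('R',-.075,.131),('W',0,.053)]:
        m=(abs(Q[:,1]-y)<.02)&(abs(Q[:,2]-z)<.02)&(Q[:,0]>-.12)&(Q[:,0]<.03)
        q=Q[m]; 
        if len(q)<4: print(cam,nm,len(q)); continue
        # head: separate from front plane
        h=q[q[:,0]<q[:,0].min()+.014]
        hist=np.histogram(q[:,0],bins=np.arange(-.09,.03,.006))
        print(cam,nm,len(q),'head n',len(h),'min',h.min(0).round(4),'max',h.max(0).round(4),'hist',hist[0])
    for nm,y,z in [('L',(.1,.14),(.10,.16)),('R',(-.14,-.1),(.10,.16)),('W',(-.14,.14),(.02,.09))]:
        m=(Q[:,1]>y[0])&(Q[:,1]<y[1])&(Q[:,2]>z[0])&(Q[:,2]<z[1])&(Q[:,0]>-.1)&(Q[:,0]<.03)
        q=Q[m]; print(cam,'front',nm,len(q),np.percentile(q[:,0],[5,25,50,75,95]).round(4) if len(q) else '')
    m=(abs(Q[:,2]-.176)<.005)&(abs(Q[:,1])<.13)&(abs(Q[:,0]<.3)); print('carcass x',np.percentile(Q[m][:,0],[.2,99.8]))
    m=(abs(Q[:,2]-.176)<.005)&(abs(Q[:,1])<.2)&(Q[:,0]>.05)&(Q[:,0]<.2); print('carcass y',np.percentile(Q[m][:,1],[.2,99.8]))
    m=(abs(Q[:,2]-.165)<.006)&(abs(Q[:,1])<.15)&(Q[:,0]<.0)&(Q[:,0]>-.1)
    for s in(1,-1):
        q=Q[m&(Q[:,1]*s>.01)]; print('rim',s,len(q),np.percentile(q[:,0],[3,50,97]).round(4), 'slope',np.polyfit(q[:,1],q[:,0],1)[0])
E
```

```text
top L 276 head n 97 min [-0.0732  0.0629  0.1247] max [-0.0596  0.0882  0.1478] hist [ 0  0 12 48 33 19 20 18 47 47  0  0  0  0  3  7  8  4 10]
top R 288 head n 104 min [-0.0755 -0.0868  0.1236] max [-0.0616 -0.0611  0.1475] hist [ 0  0 40 38 31 16 21 22 86  0  0  0  0  0  4  2  9  8  6]
top W 118 head n 90 min [-0.0484 -0.0127  0.0454] max [-0.0348  0.0129  0.0721] hist [ 0  0  0  0  0  0  4 49 29 15 20  1  0  0  0  0  0  0  0]
top front L 463 [-0.0355 -0.0344 -0.0009  0.0102  0.0229]
top front R 384 [-0.0381 -0.0374 -0.0115  0.0094  0.0238]
top front W 156 [-0.0476 -0.0444 -0.0366 -0.0237 -0.0098]
carcass x [0.00196437 0.23749754]
carcass y [-0.1491128   0.14949175]
rim 1 554 [-0.0376 -0.0304 -0.0225] slope -0.010377938461366785
rim -1 581 [-0.0398 -0.0323 -0.0241] slope 0.004579086829459982
scene L 136 head n 55 min [-0.0759  0.0594  0.1204] max [-0.062   0.0815  0.1449] hist [ 0  0 21 20 17  9 13 14 40  0  0  0  0  0  0  0  0  1  1]
scene R 148 head n 57 min [-0.0777 -0.0903  0.1198] max [-0.0638 -0.0682  0.1445] hist [ 0  0 26 23 15 12 15 23 34  0  0  0  0  0  0  0  0  0  0]
scene W 29 head n 17 min [-0.0492 -0.0165  0.0407] max [-0.0355  0.0056  0.0565] hist [ 0  0  0  0  0  0  2 11  3  4  7  2  0  0  0  0  0  0  0]
scene front L 242 [-0.038  -0.015   0.0038  0.0138  0.0248]
scene front R 255 [-0.041  -0.0398 -0.0151 -0.0033  0.0058]
scene front W 216 [-0.0428 -0.0146 -0.0139 -0.0132 -0.0121]
carcass x [0.00043116 0.2363671 ]
carcass y [-0.15344136  0.14742284]
rim 1 181 [-0.0404 -0.0323 -0.0245] slope 0.012723807055837541
rim -1 242 [-0.0421 -0.0344 -0.0266] slope 0.005320570341135134
```

```bash
cat >> chest.py <<'E'
O=np.array([.6851,.1809,0])
def c2w(p): return O+Rc@np.asarray(p,float)
def tilt(a,flip=False):
    """tool axes in chest frame: z down tilted a deg toward +x, y along chest y"""
    a=np.deg2rad(a); z=np.array([np.sin(a),0,-np.cos(a)]); y=np.array([0,1.,0])*(-1 if flip else 1); x=np.cross(y,z)
    return R.from_matrix(Rc@np.c_[x,y,z])
def plan(pw,Rt):
    st=env.get_state(); r0=rot(st['orientation'])
    print('shift',totool(pw,st).round(4),'turn',np.rad2deg((r0.inv()*Rt).as_rotvec()).round(2))
def show():
    st=env.get_state(); Rt=rot(st['orientation']).as_matrix()
    print('t',st['clock'],'chest tcp',toc(st['tcp_pos']).round(4),'z axis c',(Rc.T@Rt[:,2]).round(3),'y axis c',(Rc.T@Rt[:,1]).round(3),'F chest',(Rc.T@st['wrist_force']).round(1),'gap',round(st['finger_gap'],4),'q',st['joint_pos'].round(2))
E
python3 -c "
from chest import *
show(); plan(c2w([-.105,.075,.15]),tilt(0)); print(env.get_state()['clock'])"
```

```text
t 0.1 chest tcp [-0.5012  0.4342  0.2305] z axis c [-0.001 -0.001 -1.   ] y axis c [ 0.348  0.938 -0.002] F chest [ 0.7 -0.4 -0.1] gap 0.0854 q [1.19 0.31 0.05 1.3  0.   1.43]
shift [-0.4964 -0.199   0.0807] turn [ -0.09  -0.03 -20.34]
0.1
```

```bash
python3 -m creep '[[-0.045,-0.018,0,0,0,-3],[-0.09,-0.036,0,0,0,-6],[-0.135,-0.054,0,0,0,-9],[-0.18,-0.072,0,0,0,-12],[-0.225,-0.09,0,0,0,-15],[-0.27,-0.108,0,0,0,-18],[-0.315,-0.126,0,0,0,-20.3],[-0.315,-0.126,0,0,0,-20.3]]' 0 40; python3 -c "
from chest import *
show(); plan(c2w([-.105,.075,.11]),tilt(0))"
```

```text
clock: 0.9
tcp_pos: [0.4189, 0.3559, 0.2306]
orientation: [0.001, -0.051, 0.999, -0.001]
wrist_force: [-0.0, 0.1, -0.0]
finger_gap: 0.0002
t 0.9 chest tcp [-0.2454  0.2032  0.2306] z axis c [ 0.001 -0.001 -1.   ] y axis c [ 0.007  1.    -0.001] F chest [-0.   0.2 -0. ] gap 0.0002 q [ 0.56  0.26 -0.02  1.28 -0.    0.46]
shift [-0.1412 -0.127   0.1209] turn [-0.07  0.06 -0.42]
```

```bash
python3 -m creep '[[-0.03,-0.03,0.03,0,0,0],[-0.06,-0.06,0.06,0,0,0],[-0.1,-0.1,0.09,0,0,0],[-0.13,-0.127,0.11,0,0,0],[-0.14,-0.127,0.12,0,0,0],[-0.14,-0.127,0.12,0,0,0],[-0.14,-0.127,0.12,0,0,0],[-0.14,-0.127,0.12,0,0,0]]'; python3 -c "
from chest import *
show()"; python3 -m creep '[[-0.01,0,0,0,0,0],[-0.02,0,0,0,0,0],[-0.03,0,0,0,0,0],[-0.035,0,0,0,0,0],[-0.04,0,0,0,0,0],[-0.045,0,0,0,0,0],[-0.05,0,0,0,0,0],[-0.05,0,0,0,0,0]]';python3 -c "
from chest import *
show()"
```

```text
clock: 1.7
tcp_pos: [0.5666, 0.2493, 0.112]
orientation: [-0.0, -0.055, 0.998, 0.0]
wrist_force: [0.5, 0.6, -0.0]
finger_gap: 0.0001
t 1.7 chest tcp [-0.1103  0.0811  0.112 ] z axis c [ 0.  0. -1.] y axis c [-0.001  1.     0.   ] F chest [ 0.6  0.5 -0. ] gap 0.0001 q [ 0.28  0.45 -0.04  1.07  0.    0.17]
clock: 2.5
tcp_pos: [0.6168, 0.2538, 0.1111]
orientation: [-0.001, -0.055, 0.999, 0.0]
wrist_force: [-2.2, -0.7, 2.6]
finger_gap: -0.0002
t 2.5 chest tcp [-0.0599  0.08    0.1111] z axis c [-0.002  0.    -1.   ] y axis c [0.001 1.    0.   ] F chest [-2.3 -0.4  2.6] gap -0.0002 q [0.27 0.55 0.1  1.13 0.   0.16]
```

```bash
python3 -m creep '[[-0.004,0,0,0,0,0],[-0.008,0,0,0,0,0],[-0.008,0,0,0,0,0],[-0.008,0,0,0,0,0],[-0.008,0,0,0,0,0],[-0.008,0,0,0,0,0],[-0.008,0,0,0,0,0],[-0.008,0,0,0,0,0]]'; python3 -c "
from chest import *
show()"; python3 -m creep '[[-0.002,0,0,0,0,0],[-0.004,0,0,0,0,0],[-0.004,0,0,0,0,0],[-0.004,0,0,0,0,0],[-0.004,0,0,0,0,0],[-0.004,0,0,0,0,0],[-0.004,0,0,0,0,0],[-0.004,0,0,0,0,0]]';python3 -c "
from chest import *
show()"
```

```text
clock: 3.3
tcp_pos: [0.6252, 0.2547, 0.1114]
orientation: [0.0, -0.055, 0.999, 0.0]
wrist_force: [-0.3, -0.4, 0.5]
finger_gap: -0.0002
t 3.3 chest tcp [-0.0515  0.08    0.1114] z axis c [ 0.  0. -1.] y axis c [0.001 1.    0.   ] F chest [-0.4 -0.3  0.5] gap -0.0002 q [0.27 0.56 0.13 1.14 0.   0.16]
clock: 4.1
tcp_pos: [0.6291, 0.2552, 0.1113]
orientation: [0.0, -0.055, 0.999, 0.0]
wrist_force: [-3.8, -0.2, 2.5]
finger_gap: -0.0001
t 4.1 chest tcp [-0.0475  0.08    0.1113] z axis c [ 0.  0. -1.] y axis c [0.001 1.    0.   ] F chest [-3.8  0.2  2.5] gap -0.0001 q [0.27 0.57 0.14 1.14 0.   0.16]
```

```bash
for i in 1; do python3 -m creep '[[-0.002,0,0,0,0,0],[-0.004,0,0,0,0,0],[-0.004,0,0,0,0,0],[-0.004,0,0,0,0,0],[-0.004,0,0,0,0,0],[-0.004,0,0,0,0,0],[-0.004,0,0,0,0,0],[-0.004,0,0,0,0,0]]'; python3 -c "
from chest import *
show()"; done; python3 - <<'E'
from h import *
im,d=env.read_camera('scene'); np.save('pics/s1.npy',d)
t,e=env.read_camera('top'); np.save('pics/t1.npy',e)
a=cv2.resize(im[80:230,320:500],None,fx=3,fy=3,interpolation=2); cv2.imwrite('pics/s1.png',a)
from chest import *
for cam,dd in(('scene',d),('top',e)):
    Q=toc(cloud(cam,dd))
    for s in(1,-1):
        q=Q[(abs(Q[:,2]-.165)<.006)&(abs(Q[:,1])<.145)&(Q[:,0]<.012)&(Q[:,0]>-.1)&(Q[:,1]*s>.1)]; print(cam,s,len(q),np.percentile(q[:,0],[3,50,97]).round(4) if len(q) else '')
E
```

```text
clock: 4.9
tcp_pos: [0.6295, 0.2552, 0.1113]
orientation: [-0.003, -0.055, 0.998, -0.0]
wrist_force: [-14.0, -1.4, 8.0]
finger_gap: -0.0001
t 4.9 chest tcp [-0.0471  0.0799  0.1113] z axis c [-0.006 -0.    -1.   ] y axis c [ 0.  1. -0.] F chest [-14.    0.2   8. ] gap -0.0001 q [0.27 0.57 0.15 1.16 0.   0.16]
scene 1 52 [-0.061   0.0035  0.0106]
scene -1 75 [-0.0282 -0.0223 -0.0149]
top 1 7 [-0.0588 -0.0583 -0.057 ]
top -1 179 [-0.0261 -0.0203 -0.0127]
```

```bash
python3 -m creep '[[0.03,0,0,0,0,0],[0.06,0,0,0,0,0],[0.07,-0.01,0,0,0,0],[0.07,-0.05,0,0,0,0],[0.07,-0.09,0,0,0,0],[0.07,-0.13,0,0,0,0],[0.07,-0.157,0,0,0,0],[0.07,-0.157,0,0,0,0]]'; python3 -c "
from chest import *
show()"; python3 -m creep '[[-0.015,0,0,0,0,0],[-0.03,0,0,0,0,0],[-0.035,0,0,0,0,0],[-0.04,0,0,0,0,0],[-0.045,0,0,0,0,0],[-0.05,0,0,0,0,0],[-0.055,0,0,0,0,0],[-0.06,0,0,0,0,0]]';python3 -c "
from chest import *
show()"; python3 -m creep '[[-0.003,0,0,0,0,0],[-0.006,0,0,0,0,0],[-0.008,0,0,0,0,0],[-0.01,0,0,0,0,0],[-0.01,0,0,0,0,0],[-0.01,0,0,0,0,0],[-0.01,0,0,0,0,0],[-0.01,0,0,0,0,0]]';python3 -c "
from chest import *
show()"
```

```text
clock: 5.8
tcp_pos: [0.5827, 0.0883, 0.1115]
orientation: [0.002, -0.052, 0.999, -0.001]
wrist_force: [0.3, -0.3, -0.5]
finger_gap: -0.0002
t 5.8 chest tcp [-0.1119 -0.0808  0.1115] z axis c [ 0.003 -0.001 -1.   ] y axis c [ 0.006  1.    -0.001] F chest [ 0.3 -0.3 -0.5] gap -0.0002 q [ 0.01  0.4  -0.13  1.04 -0.   -0.09]
clock: 6.6
tcp_pos: [0.6382, 0.0986, 0.1111]
orientation: [-0.002, -0.055, 0.998, -0.0]
wrist_force: [-4.7, -0.7, 3.0]
finger_gap: 0.0001
t 6.6 chest tcp [-0.0556 -0.0766  0.1111] z axis c [-0.004 -0.    -1.   ] y axis c [ 0.  1. -0.] F chest [-4.8 -0.2  3. ] gap 0.0001 q [ 0.03  0.51  0.04  1.11 -0.   -0.08]
clock: 7.4
tcp_pos: [0.6461, 0.0995, 0.1111]
orientation: [-0.004, -0.055, 0.998, -0.0]
wrist_force: [-13.0, -1.6, 8.0]
finger_gap: 0.0
t 7.4 chest tcp [-0.0477 -0.0766  0.1111] z axis c [-0.008  0.    -1.   ] y axis c [0. 1. 0.] F chest [-13.1  -0.2   8. ] gap 0.0 q [ 0.03  0.53  0.07  1.12 -0.   -0.08]
```

```bash
python3 -m creep '[[0.03,0,0,0,0,0],[0.06,0.02,-0.02,0,0,0],[0.09,0.05,-0.05,0,0,0],[0.12,0.077,-0.07,0,0,0],[0.12,0.077,-0.07,0,0,0],[0.12,0.077,-0.07,0,-8,0],[0.12,0.077,-0.07,0,-16,0],[0.12,0.077,-0.07,0,-24,0]]' 0.06 40; python3 -c "
from chest import *
show(); plan(c2w([-.020-.07*.574,0,.04+.07*.819]),tilt(35))
D=np.array([[.31394,.04509,.5745,.2305],[.57,.145,.679,.1113],[.40,-.13,.589,.1115],[.26,-.02,.5497,.2306],[.45,-.04,.619,.112],[.53,.07,.6537,.1111]])
q2,f=D[:,0],D[:,0]-D[:,1]
A=np.c_[np.r_[np.ones(6),np.zeros(6)],np.r_[np.zeros(6),np.ones(6)],np.r_[np.sin(q2),np.cos(q2)],np.r_[np.cos(f),-np.sin(f)]]
s,res,_,_=np.linalg.lstsq(A,np.r_[D[:,2],D[:,3]],rcond=None); print(s,(A@s-np.r_[D[:,2],D[:,3]]).round(4))
"
```

```text
clock: 8.2
tcp_pos: [0.5245, 0.1631, 0.1823]
orientation: [0.212, -0.053, 0.976, 0.012]
wrist_force: [0.4, 0.5, 0.1]
finger_gap: 0.0599
t 8.2 chest tcp [-0.1616 -0.      0.1823] z axis c [ 0.414 -0.    -0.91 ] y axis c [0.001 1.    0.   ] F chest [0.4 0.4 0.1] gap 0.0599 q [ 0.17 -0.03 -0.58  0.59 -0.02  0.05]
shift [-5.710e-02  1.000e-04  1.194e-01] turn [-1.000e-02 -1.053e+01 -4.000e-02]
[ 0.02392221 -0.17103201  0.53230187  0.40621338] [ 0.0054  0.0022 -0.0073  0.0015 -0.0051  0.0033 -0.0031 -0.0017  0.0024
  0.0005  0.0051 -0.0032]
```

```bash
python3 -c "
from chest import *
plan(c2w([-.057,0,.104]),tilt(28))"
```

```text
shift [-6.270e-02  1.000e-04  1.146e-01] turn [-0.01 -3.53 -0.04]
```

```bash
python3 -m creep '[[-0.02,0,0.03,0,-2,0],[-0.04,0,0.06,0,-3.5,0],[-0.055,0,0.09,0,-3.5,0],[-0.063,0,0.114,0,-3.5,0],[-0.063,0,0.114,0,-3.5,0],[-0.063,0,0.114,0,-3.5,0],[-0.063,0,0.114,0,-3.5,0],[-0.063,0,0.114,0,-3.5,0]]'; python3 -c "
from chest import *
show(); plan(c2w([-.022,0,.038]),tilt(28))"
```

```text
clock: 9.0
tcp_pos: [0.626, 0.1744, 0.1041]
orientation: [0.238, -0.053, 0.97, 0.013]
wrist_force: [-0.0, -1.2, 0.0]
finger_gap: 0.0598
t 9.0 chest tcp [-0.0594  0.      0.1041] z axis c [ 0.463 -0.    -0.886] y axis c [0.001 1.    0.   ] F chest [-0.2 -1.2  0. ] gap 0.0598 q [ 0.16  0.21 -0.56  0.32 -0.02  0.04]
shift [-0.0025 -0.      0.0759] turn [-0.   -0.4  -0.03]
```

```bash
python3 -m creep '[[0,0,0.02,0,0,0],[0,0,0.04,0,0,0],[-0.001,0,0.06,0,0,0],[-0.002,0,0.075,0,0,0],[-0.002,0,0.075,0,0,0],[-0.002,0,0.075,0,0,0],[-0.002,0,0.075,0,0,0],[-0.002,0,0.075,0,0,0]]'; python3 -m creep '[[0,0,0,0,0,0],[0,0,0,0,0,0],[0,0,0,0,0,0],[0,0,0,0,0,0],[0,0,0,0,0,0],[0,0,0,0,0,0],[0,0,0,0,0,0],[0,0,0,0,0,0]]' 0 80; python3 -c "
from chest import *
show();t=env.get_state();print((rot(t['orientation']).inv().as_matrix()@(Rc@np.array([-.1,0,0]))).round(4))"
```

```text
clock: 9.8
tcp_pos: [0.6624, 0.1785, 0.0386]
orientation: [0.238, -0.053, 0.97, 0.013]
wrist_force: [0.6, 0.4, -0.1]
finger_gap: 0.0601
clock: 10.6
tcp_pos: [0.6618, 0.1796, 0.0381]
orientation: [0.238, -0.054, 0.97, 0.014]
wrist_force: [-4.6, 2.9, 6.4]
finger_gap: 0.0226
t 10.6 chest tcp [-0.0233  0.0012  0.0381] z axis c [ 0.462  0.002 -0.887] y axis c [-0.001  1.     0.002] F chest [-4.2  3.4  6.4] gap 0.0226 q [ 0.16  0.36 -0.55  0.18 -0.02  0.04]
[ 0.0887  0.0001 -0.0462]
```

```bash
python3 -m creep '[[0.009,0,-0.005,0,0,0],[0.018,0,-0.0095,0,0,0],[0.0266,0,-0.0139,0,0,0],[0.0355,0,-0.0185,0,0,0],[0.0355,0,-0.0185,0,0,0],[0.0355,0,-0.0185,0,0,0],[0.0355,0,-0.0185,0,0,0],[0.0355,0,-0.0185,0,0,0]]'; python3 - <<'E'
from chest import *
show()
im,d=env.read_camera('scene'); t,e=env.read_camera('top')
a=cv2.resize(im[90:270,260:500],None,fx=2,fy=2,interpolation=2); b=cv2.resize(t[80:240,80:270],(480,404))
cv2.imwrite('pics/p2.png',np.vstack([a,b])[:600]); print(a.shape)
E
```

```text
clock: 11.4
tcp_pos: [0.6221, 0.1753, 0.0381]
orientation: [0.238, -0.054, 0.97, 0.014]
wrist_force: [-5.3, 3.4, 5.6]
finger_gap: 0.023
t 11.4 chest tcp [-0.0632  0.0014  0.0381] z axis c [ 0.463  0.003 -0.887] y axis c [-0.002  1.     0.002] F chest [-4.9  4.   5.6] gap 0.023 q [ 0.16  0.3  -0.64  0.14 -0.02  0.04]
(360, 480, 3)
```

View pics/p2.png

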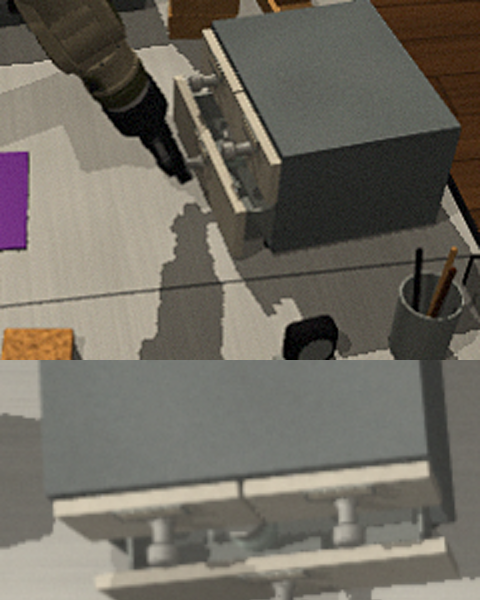

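The wide drawer is out about 40 mm with its front at (215,180) in the crop. Both upper fronts are flush. I'll keep pulling.

```bash
python3 -m creep '[[0.008,0,-0.0042,0,0,0],[0.0195,0,-0.01,0,0,0],[0.031,0,-0.016,0,0,0],[0.0425,0,-0.022,0,0,0],[0.054,0,-0.028,0,0,0],[0.0655,0,-0.034,0,0,0],[0.077,0,-0.04,0,0,0],[0.0887,0,-0.0462,0,0,0]]'; python3 -c "
from chest import *
show()"; python3 -m creep '[[0.009,0,-0.0046,0,0,0],[0.015,0,-0.0078,0,0,0],[0.02,0,-0.0104,0,0,0],[0.025,0,-0.013,0,0,0],[0.0275,0,-0.0143,0,0,0],[0.03,0,-0.0156,0,0,0],[0.0325,0,-0.0169,0,0,0],[0.0345,0,-0.018,0,0,0]]'; python3 -c "
from chest import *
show()"
```

```text
clock: 12.3
tcp_pos: [0.5236, 0.1648, 0.0381]
orientation: [0.239, -0.054, 0.969, 0.015]
wrist_force: [4.6, 8.0, -4.5]
finger_gap: 0.0227
t 12.3 chest tcp [-0.1623  0.0018  0.0381] z axis c [ 0.464  0.004 -0.886] y axis c [-0.002  1.     0.003] F chest [ 5.5  7.4 -4.5] gap 0.0227 q [ 0.17  0.15 -0.87  0.08 -0.02  0.05]
clock: 13.1
tcp_pos: [0.485, 0.1607, 0.0381]
orientation: [0.238, -0.054, 0.97, 0.015]
wrist_force: [3.6, 8.1, -3.6]
finger_gap: 0.0226
t 13.1 chest tcp [-0.2011  0.0019  0.0381] z axis c [ 0.464  0.005 -0.886] y axis c [-0.002  1.     0.004] F chest [ 4.5  7.7 -3.6] gap 0.0226 q [ 0.18  0.08 -0.94  0.06 -0.03  0.06]
```

```bash
python3 -m creep '[[0.001,0,-0.0005,0,0,0],[0.002,0,-0.001,0,0,0],[0.003,0,-0.0015,0,0,0],[0.004,0,-0.002,0,0,0],[0.005,0,-0.0026,0,0,0],[0.006,0,-0.0031,0,0,0],[0.006,0,-0.0031,0,0,0],[0.006,0,-0.0031,0,0,0]]'; python3 -c "
from chest import *
show()"
```

```text
clock: 13.9
tcp_pos: [0.4826, 0.1605, 0.0384]
orientation: [0.241, -0.054, 0.969, 0.016]
wrist_force: [35.5, 13.7, -42.6]
finger_gap: 0.0229
t 13.9 chest tcp [-0.2035  0.0019  0.0384] z axis c [ 0.468  0.005 -0.884] y axis c [-0.002  1.     0.005] F chest [ 36.8   9.8 -42.6] gap 0.0229 q [ 0.18  0.08 -0.95  0.06 -0.03  0.06]
```

```bash
python3 -m creep '[[0,0,0,0,0,0],[0,0,0,0,0,0],[0,0,0,0,0,0],[0,0,0,0,0,0],[0,0,0,0,0,0],[0,0,0,0,0,0],[0,0,-0.02,0,0,0],[0,0,-0.05,0,0,0]]' 0.07 40; python3 -m creep '[[0,0,-0.04,0,0,0],[0,0,-0.08,0,0,0],[0,0,-0.12,0,0,0],[0,0,-0.14,0,7,0],[0,0,-0.16,0,14,0],[0,0,-0.16,0,21,0],[0,0,-0.16,0,28,0],[0,0,-0.16,0,28,0]]' 0.085; python3 - <<'E'
from chest import *
show()
im,d=env.read_camera('scene'); t,e=env.read_camera('top'); np.save('pics/s3.npy',d); np.save('pics/t3.npy',e);cv2.imwrite('pics/s3full.png',im);cv2.imwrite('pics/t3full.png',t)
a=im[60:300,240:500]; b=t[60:300,80:300]
cv2.imwrite('pics/p3.png',np.hstack([cv2.resize(a,(390,360)),cv2.resize(b,(330,360))]))
E
```

```text
clock: 14.7
tcp_pos: [0.4533, 0.1551, 0.0806]
orientation: [0.236, -0.053, 0.97, 0.013]
wrist_force: [0.6, -0.5, 0.0]
finger_gap: 0.0697
clock: 15.5
tcp_pos: [0.3837, 0.1474, 0.2221]
orientation: [-0.007, -0.054, 0.999, -0.0]
wrist_force: [0.4, -0.3, -0.8]
finger_gap: 0.0853
t 15.5 chest tcp [-3.032e-01 -2.000e-04  2.221e-01] z axis c [-0.013 -0.    -1.   ] y axis c [ 0.002  1.    -0.   ] F chest [ 0.4 -0.3 -0.8] gap 0.0853 q [ 0.17  0.01 -0.34  1.23  0.    0.06]
```

View pics/p3.png

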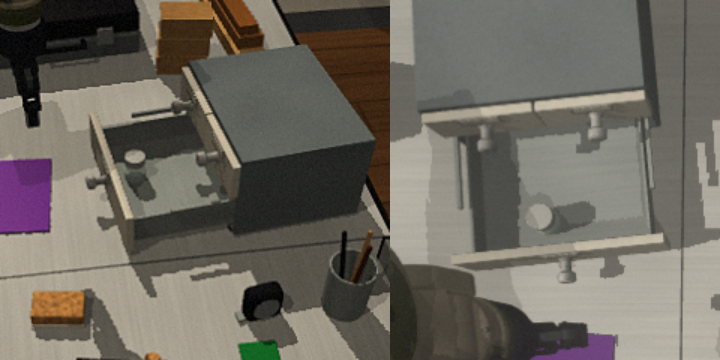

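The drawer is fully out and the jar stands upright in it: cap at about (329,165) in the scene view and (182,205) in the top view.

```bash
python3 - <<'E'
from chest import *
for cam,f in(('top','t3'),('scene','s3')):
    Q=toc(cloud(cam,np.load(f'pics/{f}.npy')))
    q=Q[(abs(Q[:,2]-.072)<.006)&(abs(Q[:,1])<.08)&(Q[:,0]<-.07)&(Q[:,0]>-.155)]
    c,r=cv2.minEnclosingCircle((q[:,:2]*1000).astype(np.float32)); print(cam,len(q),'z',np.median(q[:,2]),'mean',q.mean(0).round(4),'circ',c,r)
    q=Q[(abs(Q[:,2]-.06)<.01)&(abs(Q[:,1])<.12)&(Q[:,0]<-.13)&(Q[:,0]>-.25)]
    q=Q[(abs(Q[:,2]-.094)<.006)&(abs(Q[:,1])<.14)&(Q[:,0]<-.13)&(Q[:,0]>-.25)]; print('front rim',len(q),np.percentile(q[:,0],[3,50,97]).round(4))
    if cam=='top':
        q=Q[(abs(Q[:,2]-.165)<.006)&(abs(Q[:,1])<.14)&(Q[:,0]<.011)&(Q[:,0]>-.1)];
        for s in (1,-1): print('upper rim',s,np.percentile(q[q[:,1]*s>0][:,0],[3,97]).round(4))
E
```

```text
top 254 z 0.072985576305367 mean [-0.1197  0.0289  0.0728] circ (-118.9319839477539, 29.068267822265625) 19.471874237060547
front rim 980 [-0.1799 -0.1729 -0.1655]
upper rim 1 [-0.0024  0.0107]
upper rim -1 [-0.0017  0.0106]
scene 108 z 0.0699924817846419 mean [-0.12    0.0252  0.0702] circ (-118.39505004882812, 26.706966400146484) 22.61397361755371
front rim 390 [-0.1797 -0.1731 -0.1659]
```

```bash
python3 -m creep '[[-0.04,0.007,0.01,0,0,0],[-0.08,0.014,0.02,0,0,0],[-0.12,0.02,0.03,0,0,0],[-0.16,0.025,0.04,0,0,0],[-0.183,0.028,0.05,0,0,0],[-0.183,0.028,0.05,0,0,0],[-0.183,0.028,0.05,0,0,0],[-0.183,0.028,0.05,0,0,0]]' 0.085; python3 -c "
from chest import *
show(); plan(c2w([-.1195,.028,.031]),tilt(0))"
```

```text
clock: 16.4
tcp_pos: [0.5581, 0.1951, 0.1732]
orientation: [-0.004, -0.055, 0.998, -0.0]
wrist_force: [-0.1, 0.3, 0.5]
finger_gap: 0.0851
t 16.4 chest tcp [-0.1247  0.0281  0.1732] z axis c [-0.007  0.    -1.   ] y axis c [0. 1. 0.] F chest [-0.   0.3  0.5] gap 0.0851 q [ 0.2   0.37 -0.01  1.19  0.    0.09]
shift [-6.300e-03 -1.000e-04  1.421e-01] turn [ 0.01 -0.42 -0.02]
```

```bash
python3 -m creep '[[-0.006,0,0.02,0,-0.4,0],[-0.006,0,0.04,0,-0.4,0],[-0.006,0,0.06,0,-0.4,0],[-0.006,0,0.08,0,-0.4,0],[-0.006,0,0.1,0,-0.4,0],[-0.006,0,0.12,0,-0.4,0],[-0.006,0,0.132,0,-0.4,0],[-0.006,0,0.142,0,-0.4,0]]'; python3 -m creep '[[0,0,0,0,0,0],[0,0,0,0,0,0],[0,0,0,0,0,0],[0,0,0,0,0,0],[0,0,0,0,0,0],[0,0,0,0,0,0],[0,0,0,0,0,0],[0,0,0,0,0,0]]' 0.02 25; python3 -c "
from chest import *
show()"
```

```text
clock: 17.2
tcp_pos: [0.5636, 0.1956, 0.0302]
orientation: [-0.001, -0.055, 0.998, 0.0]
wrist_force: [0.3, -0.2, 0.2]
finger_gap: 0.0848
clock: 18.0
tcp_pos: [0.5651, 0.1961, 0.0313]
orientation: [0.0, -0.055, 0.998, 0.0]
wrist_force: [-0.6, 0.4, 6.2]
finger_gap: 0.0403
t 18.0 chest tcp [-0.1176  0.0283  0.0313] z axis c [ 0.     0.001 -1.   ] y axis c [0.    1.    0.001] F chest [-0.6  0.5  6.2] gap 0.0403 q [ 0.2   0.49 -0.21  0.88  0.    0.09]
```

```bash
python3 -m creep '[[0,0,-0.004,0,0,0],[0,0,-0.012,0,0,0],[0,0,-0.025,0,0,0],[0,0,-0.045,0,0,0],[0,0,-0.07,0,0,0],[0,0,-0.095,0,0,0],[0,0,-0.12,0,0,0],[0,0,-0.13,0,0,0]]' - 40; python3 -c "
from chest import *
show()
u=np.array([np.cos(np.deg2rad(-11.41)),np.sin(np.deg2rad(-11.41)),0]); 
M=np.array([.4662,-.2967,0]); t=M-u*.01; print(t)
plan(np.r_[t[:2],.1],tilt(0))"
```

```text
clock: 18.8
tcp_pos: [0.5659, 0.196, 0.1635]
orientation: [0.002, -0.055, 0.998, 0.0]
wrist_force: [1.2, -0.3, -1.7]
finger_gap: 0.0397
t 18.8 chest tcp [-0.1168  0.0281  0.1635] z axis c [ 0.003  0.    -1.   ] y axis c [0.001 1.    0.   ] F chest [ 1.2 -0.5 -1.7] gap 0.0397 q [ 0.2   0.38 -0.02  1.16  0.    0.09]
[ 0.45639763 -0.29472172  0.        ]
shift [ 0.1627 -0.4759  0.0628] turn [ 0.03  0.18 -0.03]
```

```bash
python3 -m creep '[[0.005,-0.015,0,0,0,0],[0.014,-0.042,0,0,0,0],[0.025,-0.075,0,0,0,0],[0.036,-0.108,0,0,0,0],[0.047,-0.141,0,0,0,0],[0.058,-0.174,0,0,0,0],[0.069,-0.207,0,0,0,0],[0.08,-0.24,0,0,0,0]]'; python3 -m creep '[[0.011,-0.033,0,0,0,0],[0.022,-0.066,0,0,0,0],[0.034,-0.1,0,0,0,0],[0.045,-0.135,0.01,0,0,0],[0.057,-0.17,0.02,0,0,0],[0.068,-0.2,0.03,0,0,0],[0.078,-0.225,0.04,0,0,0],[0.082,-0.236,0.05,0,0,0]]'; python3 -c "
from chest import *
show(); print(env.get_state()['tcp_pos'])
plan([.4564,-.2947,.0135],tilt(0))"
```

```text
clock: 19.6
tcp_pos: [0.5092, -0.0533, 0.1587]
orientation: [-0.002, -0.055, 0.999, 0.0]
wrist_force: [1.0, -0.1, -0.7]
finger_gap: 0.0398
clock: 20.4
tcp_pos: [0.4533, -0.2972, 0.1085]
orientation: [-0.002, -0.053, 0.999, 0.0]
wrist_force: [0.1, -1.0, -2.1]
finger_gap: 0.0395
t 20.4 chest tcp [-0.283  -0.4498  0.1085] z axis c [-0.003  0.001 -1.   ] y axis c [0.004 1.    0.001] F chest [ 0.  -1.  -2.1] gap 0.0395 q [-0.73  0.32 -0.25  1.   -0.   -0.83]
[ 0.45328055 -0.29724483  0.10846424]
shift [-0.0037  0.0021  0.095 ] turn [ 0.05 -0.19 -0.22]
```

```bash
python3 -m creep '[[-0.001,0,0.01,0,0,0],[-0.002,0.001,0.025,0,0,0],[-0.003,0.002,0.042,0,0,0],[-0.003,0.002,0.06,0,0,0],[-0.003,0.002,0.072,0,0,0],[-0.003,0.002,0.08,0,0,0],[-0.003,0.002,0.084,0,0,0],[-0.003,0.002,0.084,0,0,0]]';python3 -m creep '[[0,0,0.001,0,0,0],[0,0,0.002,0,0,0],[0,0,0.003,0,0,0],[0,0,0.004,0,0,0],[0,0,0.005,0,0,0],[0,0,0.006,0,0,0],[0,0,0.0065,0,0,0],[0,0,0.007,0,0,0]]'; python3 -c "
from chest import *
show(); print(env.get_state()['tcp_pos'])"
```

```text
clock: 21.2
tcp_pos: [0.4579, -0.2924, 0.0258]
orientation: [-0.001, -0.055, 0.998, 0.0]
wrist_force: [-0.6, -0.7, -1.0]
finger_gap: 0.0398
clock: 22.0
tcp_pos: [0.4579, -0.2928, 0.019]
orientation: [-0.001, -0.055, 0.999, 0.0]
wrist_force: [0.1, 0.1, -1.0]
finger_gap: 0.0397
t 22.0 chest tcp [-0.2779 -0.4459  0.019 ] z axis c [-0.002  0.    -1.   ] y axis c [0.001 1.    0.   ] F chest [ 0.1  0.1 -1. ] gap 0.0397 q [-0.72  0.41 -0.37  0.79 -0.   -0.83]
[ 0.4579135  -0.29280858  0.01902251]
```

Gap to the mat should be about 5 mm, so I'll lower slowly.

```bash
python3 -m creep '[[0,0,0.0006,0,0,0],[0,0,0.0012,0,0,0],[0,0,0.0018,0,0,0],[0,0,0.0024,0,0,0],[0,0,0.003,0,0,0],[0,0,0.0035,0,0,0],[0,0,0.004,0,0,0],[0,0,0.004,0,0,0]]';python3 -m creep '[[0,0,0.0004,0,0,0],[0,0,0.0008,0,0,0],[0,0,0.0012,0,0,0],[0,0,0.0014,0,0,0],[0,0,0.0016,0,0,0],[0,0,0.0016,0,0,0],[0,0,0.0016,0,0,0],[0,0,0.0016,0,0,0]]'
```

```text
clock: 22.8
tcp_pos: [0.4579, -0.2928, 0.015]
orientation: [-0.001, -0.055, 0.999, 0.0]
wrist_force: [0.1, 0.6, -1.3]
finger_gap: 0.0396
clock: 23.6
tcp_pos: [0.4579, -0.2929, 0.0135]
orientation: [-0.001, -0.055, 0.999, -0.0]
wrist_force: [-0.7, -0.3, -2.0]
finger_gap: 0.04
```

```bash
python3 -m creep '[[0,0,0.0003,0,0,0],[0,0,0.0006,0,0,0],[0,0,0.0009,0,0,0],[0,0,0.0012,0,0,0],[0,0,0.0012,0,0,0],[0,0,0.0012,0,0,0],[0,0,0.0012,0,0,0],[0,0,0.0012,0,0,0]]'
```

```text
clock: 24.4
tcp_pos: [0.458, -0.2929, 0.0133]
orientation: [-0.001, -0.055, 0.999, -0.0]
wrist_force: [-3.1, 2.0, 8.3]
finger_gap: 0.0399
```

```bash
python3 -c "
from chest import *
show()"; python3 -m creep '[[0,0,0.0003,0,0,0],[0,0,0.0006,0,0,0],[0,0,0.0009,0,0,0],[0,0,0.0012,0,0,0],[0,0,0.0012,0,0,0],[0,0,0.0012,0,0,0],[0,0,0.0012,0,0,0],[0,0,0.0012,0,0,0]]'
```

```text
t 24.4 chest tcp [-0.2778 -0.4459  0.0133] z axis c [-0.001 -0.    -1.   ] y axis c [ 0.001  1.    -0.   ] F chest [-2.9  2.3  8.3] gap 0.0399 q [-0.72  0.42 -0.37  0.78 -0.   -0.83]
clock: 25.2
tcp_pos: [0.458, -0.2929, 0.0133]
orientation: [-0.0, -0.055, 0.998, -0.0]
wrist_force: [-5.0, 2.8, 18.0]
finger_gap: 0.0398
```

Touchdown came at TCP z 0.0133, as predicted. I'll unload, release and rise.

```bash
python3 -m creep '[[0,0,-0.0008,0,0,0],[0,0,-0.0016,0,0,0],[0,0,-0.0016,0,0,0],[0,0,-0.0016,0,0,0],[0,0,-0.0016,0,0,0],[0,0,-0.0016,0,0,0],[0,0,-0.0016,0,0,0],[0,0,-0.0016,0,0,0]]' - 20; python3 -m creep '[[0,0,0,0,0,0],[0,0,0,0,0,0],[0,0,0,0,0,0],[0,0,0,0,0,0],[0,0,0,0,0,0],[0,0,0,0,0,0],[0,0,0,0,0,0],[0,0,0,0,0,0]]' 0.075; python3 -m creep '[[0,0,-0.01,0,0,0],[0,0,-0.03,0,0,0],[0,0,-0.06,0,0,0],[0,0,-0.1,0,0,0],[0,0,-0.14,0,0,0],[0.03,0,-0.17,0,0,0],[0.06,0.04,-0.2,0,0,0],[0.08,0.08,-0.2,0,0,0]]'; python3 -m creep '[[0,0.04,0,0,0,0],[0,0.08,0,0,0,0],[0,0.12,0,0,0,0],[0,0.16,0,0,0,0],[0,0.2,0,0,0,0],[0,0.2,0,0,0,0],[0,0.2,0,0,0,0],[0,0.2,0,0,0,0]]'; python3 - <<'E'
from chest import *
show()
im,d=env.read_camera('scene'); t,e=env.read_camera('top'); np.save('pics/s4.npy',d); np.save('pics/t4.npy',e)
cv2.imwrite('pics/s4.png',im); 
M=np.array([.4662,-.2967]);a=np.deg2rad(-11.41);u=np.array([np.cos(a),np.sin(a)]);v=np.array([-u[1],u[0]])
for cam,dd in(('top',e),('scene',d)):
    P=cloud(cam,dd); q=P[(abs(P[:,2]-.054)<.006)&(abs(P[:,0]-.457)<.06)&(abs(P[:,1]+.293)<.06)]
    c,r=cv2.minEnclosingCircle((q[:,:2]*1000).astype(np.float32)); c=np.array(c)/1000; print(cam,len(q),'z',np.median(q[:,2]),np.ptp(q[:,2]),'c',c,r,'in mat',(c-M)@u,(c-M)@v)
    Q=toc(P); q=Q[(abs(Q[:,2]-.094)<.006)&(abs(Q[:,1])<.14)&(Q[:,0]<-.13)&(Q[:,0]>-.25)]; print('front rim',len(q),np.percentile(q[:,0],[3,97]).round(4) if len(q) else '')
for n,p,z in [('cork',(376,222),.032),('spare',(498,209),.05),('tape',(336,138),.06),('block',(315,282),.028)]: print(n,bydepth('top',p,e)[0].round(4))
E
```

```text
clock: 26.0
tcp_pos: [0.458, -0.2929, 0.0134]
orientation: [-0.001, -0.055, 0.999, -0.0]
wrist_force: [-2.5, 1.5, 7.7]
finger_gap: 0.0399
clock: 26.8
tcp_pos: [0.4579, -0.2928, 0.0127]
orientation: [-0.001, -0.055, 0.999, 0.0]
wrist_force: [-0.0, -0.4, -0.5]
finger_gap: 0.0749
clock: 27.6
tcp_pos: [0.3718, -0.2254, 0.2166]
orientation: [0.002, -0.053, 0.999, -0.003]
wrist_force: [1.3, 1.5, 0.3]
finger_gap: 0.0755
clock: 28.4
tcp_pos: [0.3497, -0.0254, 0.2132]
orientation: [-0.0, -0.055, 0.999, -0.0]
wrist_force: [0.2, 0.6, 0.6]
finger_gap: 0.0751
t 28.4 chest tcp [-0.3561 -0.1682  0.2132] z axis c [-0.001 -0.001 -1.   ] y axis c [ 0.001  1.    -0.001] F chest [0.3 0.5 0.6] gap 0.0751 q [-0.3  -0.12 -0.48  1.21 -0.   -0.41]
top 254 z 0.054723016687517556 0.0112050801609469 c [ 0.45701465 -0.29349417] 18.96161460876465 in mat -0.009638022434694254 0.001325347327356225
front rim 976 [-0.1797 -0.1655]
scene 232 z 0.05380739502995224 0.011122187380259052 c [ 0.45682327 -0.29502768] 19.671920776367188 in mat -0.009522244408948223 -0.00021571329062068163
front rim 387 [-0.1797 -0.1658]
cork [ 0.5292 -0.2266  0.0403]
spare [ 0.5565 -0.4907  0.0511]
tape [ 0.7119 -0.139   0.0614]
block [ 0.3986 -0.0935  0.03  ]
```

View pics/s4.png

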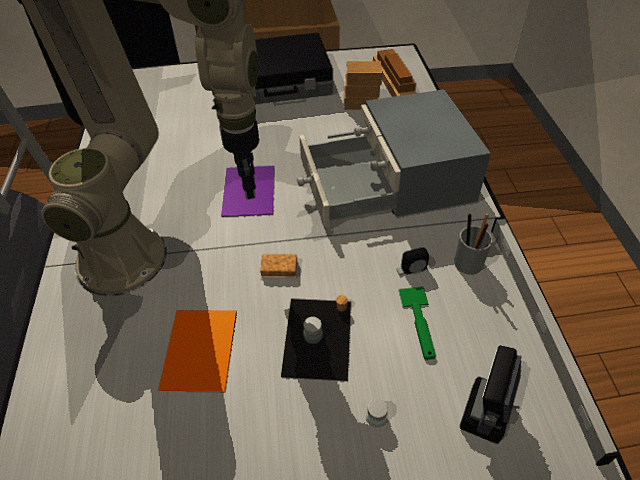

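The jar stands upright on the black mat at (313,330), the drawer is out, and the bystanders haven't moved. I'm handing in.

```bash
python3 -c "
from workcell import env
print(env.hand_in())"
```

```text
the job is handed in; nothing more can be done
None
```

The jar is standing upright on the black mat and the wide drawer is out at its stop. I handed the job in after about 28.5 s of the 69 s allowed; the hand-in reports no verdict.

- **Small drawers:** I pushed both home. Each stopped dead under about 13–14 N, and their fronts then read flush to within about 2 mm.
- **Wide drawer:** I pulled it by its knob to the hard stop. It moved 180 mm and the wrist force rose to about 58 N there. It still read 0.180 m open after the jar was placed.
- **Jar:** I lifted it out straight and lowered it until it touched the mat. The touch came at the height I had worked out, and the most force pressing it down was about 18 N. Its centre is about 10 mm from the mat's centre, with the cap level at 54 mm, as it should be on the 4 mm mat.
- **Everything else:** The cork, spare jar, tape measure and sanding block read the same positions as at the start, to within about 2 mm. I checked the scraper only by eye in the last picture. The gripper is well clear of everything.

No check failed. The two cameras disagreed by 1.5–3 mm on sideways positions, about the accuracy of their calibration. The finger opening read 2–3 mm under the true size on both the knob and the jar.

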